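# Grind coffee at the puzzle table

### The job

Turn the coffee grinder's speed dial to the two-dot setting so that it clicks in, then stand the steel grinding cup (the one with lugs round its collar) upright in the grinder's well, turning it until the lugs drop into the slots. Push the cup fully down against the spring so that the grinder runs, and finish like that: keep your grip on the cup and keep it pressed down. Leave the storage jar, mugs, bowl and spoon where they are.

Things in the scene. Friction and masses are not known exactly. Their poses are not given: they have to be found in the camera images.
- grinder: black press-and-hold coffee grinder, fixed to the table. Round motor tower 112 mm across, 112 mm high, open well in its top; a low deck (104 mm wide, top at 58 mm) runs out to 165 mm from the tower's axis and carries the speed dial, 120 mm from the axis. Origin: on the tower's axis at table height; x axis points from the dial to the tower, z up.
- well_rim (a point): centre of the well's mouth, 112 mm above the table, axes as the grinder's. Well 92 mm wide. 10 mm below the rim a ledge with six slots, 17 mm wide, centre lines at 0, 60, .. 300 deg from the x axis, round a 71 mm opening. The cup goes down only with its lugs over the slots (0.06 rad either way); otherwise the lugs stand on the ledge, 102 mm above the table.
- seat (a point): point on the tower's axis 83 mm above the table: where the cup's origin is when the cup is fully home and pressed right down. Axes as the grinder's.
- switch (a joint): travel (m) of the sprung run switch, six plungers at the slot bottoms pushed by the cup's lugs: 0 up, 0.005 fully down; the motor runs from 3 mm. The lugs meet the plungers when the cup's origin is 88 mm above the table; pressing begins at 6 N, full travel takes 11 N (the cup's weight helps, but alone does not move it), then a hard stop.
- dial (a joint): speed dial (rad), growing clockwise seen from above. Clicks: 0 off (bar mark), 0.6 one dot, 1.2 two dots, 1.8 three dots; stops just outside 0 and 1.8. A sprung ball pulls it into the nearest click and up to about 0.1 N m moves it on to the next; it does not rest between. Starts at off or one dot.
- dial_grip (a point): on the dial's axis, 84 mm above the table, in the upper half of its grip bar (46 mm long, 13 wide, from 64 to 94 mm above the table) that lies along this point's x axis; pointer end (white line) at +x. At off it points 0.9 rad anticlockwise (from above) of the grinder's x axis, at two dots 0.3 rad clockwise. White marks on the deck on the tower's side, 36 mm from the axis.
- cup: closed steel grinding cup standing on its black collar, 0.3 kg, 105 mm high, left or right of the grinder. Collar 68 mm across, 22 mm high, with six lugs at its foot (12 mm wide, 10 high, out to 41 mm from the axis) at 0, 60, .. 300 deg from the cup's x axis. Steel body 62 mm across narrowing to 59 at 98 mm height; grip it about 80 mm up. Origin: centre of the underside, z up.
- jar: storage jar of the same steel, 76 mm high, collar 68 mm in diameter without lugs; not needed, leave it. Origin: centre of the underside. It stands on the other side of the grinder from the cup.
- mug: white mug, 80 mm across, 92 mm high, at the back; leave it. Origin: centre of the underside.
- sugar_bowl: white bowl, 90 mm across, 55 mm high, at the back; leave it. Origin: centre of the underside.
- mug2: blue mug, 80 mm across, 92 mm high, at the right near the robot; leave it. Origin: centre of the underside.
- spoon: steel spoon, 150 mm long, lying on the table at the far left; leave it. Origin: underside, mid-length.
Not all that is in view belongs to the job. Leave any purple look-alike of the grinder alone.

How it is judged:
By the outcome, as a careful person would: the job done as asked, in the order asked, and still so for the second after the job is handed in, while the arm keeps its last pose, push and grip.
It also fails if it takes over 54 s, if anything falls off the work surface, if the arm or the gripper's body presses on something with over 40 N, if the wrist force passes 120 N, or if a joint passes its speed limit or range.

### The arm

A 6-joint arm with a two-finger parallel gripper is mounted at the origin on the work surface. World frame = base frame: x ahead of the robot, y to its left, z up, the work surface at z = 0. Lengths are in mm, angles in rad, forces in N, time in s.
With the tool pointing down it reaches from about 350 to 775 mm from the base axis. Payload 7.3 kg.
Tool frame: the origin (TCP) lies midway between the tips of the shut fingers; the grasp point (between the pads) lies 19 mm behind it; z points along the fingers, y is the line along which they close (so a half turn about z gives the same grasp; the last joint's range is limited). The gripper opens to 92 mm and grips with 3 to 60 N. Pads are 19 mm wide; open, the fingers measure 130 mm over their backs; the gripper's body (75 mm by 190 mm) begins 47 mm behind the grasp point.
Start: joints at [-1.259, 0.342, 1.524, -0, 1.275, -0.146], TCP at [232.061, -470.948, 226.741] pointing down, gripper open.
Joint ranges: [-2.53, 2.53], [-0.77, 2.02], [0.04, 2.7], [-1, 4.14], [0.28, 2.66], [-3.11, 3.11]. Speed limits (rad/s): [2.57, 2.57, 3.14, 3.14, 3.14, 3.14].

### API

Orientations are given as [roll, pitch, yaw] about the fixed x, y, z axes, in that order (R = Rz(yaw) Ry(pitch) Rx(roll)).
In Python, from plant import get_obs, capture, camera_model, close_job, search_frame, regions_of, pinpoint gives the robot as it stands. The module is installed in compiled form; this text tells all that it offers.
- The arm moves only by the shell command python3 -m pendant 'ROWS'. ROWS is JSON, one flat list of numbers, 7 for each row, row after row: the shift along the tool's x, y, z in units of 30 mm (1.0 is 30 mm), then the turn, a rotation vector about the tool's x, y, z in units of 4 degrees (1.0 is 4 degrees), then the closure, from -1 (fully open) to 1 (shut), so that 0 is half open. In form: [dx, dy, dz, wx, wy, wz, gripper, dx, dy, dz, wx, wy, wz, gripper, ...]. A call has 1 to 12 rows; each row shifts and turns the commanded pose from where the row before left it, along the tool's axes as they then stand; what a row does not reach is not made up. A row lasts 1/10 s, in which the tool goes at most 50 mm and 8.59 degrees, less where a joint would pass 70% of its speed; a pose out of reach is approached as far as the arm can. A call with a number of a shift or a turn outside -1 to 1 is refused whole. A call with a gripper value outside its range is refused whole. The fingers move at their own pace and stop on an object; the grip force is fixed at half the most. Time passes only in rows, so rows that do not move let the fingers close. It gives the time, the measured TCP pose, the force, the opening and the grip force at its end, in the units of the state.
- get_obs(): the state, without advancing time (a new reading comes with each control period).
- capture(name): name is "side" or "top"; returns the picture (480x640x3 uint8, red, green, blue); there is no depth.
- camera_model(name): a dict with "fov_y" (degrees; the focal length in pixels is half the picture's height over the tangent of half this angle, whatever the lens; pixels are square), "cx", "cy" (the principal point, pixels), "D" ([k1, k2, p1, p2, k3] as OpenCV has them; the pictures are not rectified), "pose" (4x4, takes a point from camera to world coordinates). Camera axes: x right, y up, looking along -z (the intrinsics and any distortion apply to the point x, -y, -z); pixel columns grow to the right and rows downward; lengths in mm; the calibration is good to about 2 mm. A picture is of the moment at which its call begins. camera_model takes no time and is no camera call.
- close_job(): hands the job in; it is judged then, once.
Trained networks look in the newest picture that a camera, given by its name, has taken for a name from the list of things; names that differ only in an ending like _2 or _b are one class to them, and where a whole thing is asked for, a point or a joint stands for the part that bears it (a point fixed in the world has none). Each returns a list of dicts, best first, with "score" (0 to 1); they miss things now and then, are a little off and sometimes report something else, mostly with a low value. They report only what shows in the picture. A call takes as long as a camera call. They do not tell look-alikes from the thing itself.
- search_frame(camera, thing): "location" ([column, row] in pixels, amid what is visible of it).
- regions_of(camera, thing): "pixels" (480x640 bool, what is visible of it) and "location" ([column, row] in pixels, amid what is visible of it).
- pinpoint(camera, thing): "location" ([column, row] in pixels: a listed point, or the origin of a listed thing).
The state is a dict: "time": time; "joint_positions": joint angles; "dq": joint speeds; "tau": joint torques, N m; "tool_pos": TCP position; "tcp_rot": TCP orientation; "contact_force": force on the tool from outside, world axes, zero at the start; "moment": the same for the moment, N m; "grip_width": finger opening in mm; "finger_force": force on a finger pad.
Only numpy, scipy, OpenCV 4.12 (cv2) and the standard library are available. Lean on these libraries where they do the work, as an engineer would, in place of code of your own. Each camera call takes 0.05 s, during which the arm holds its last target. There are 200 camera calls.

## Working session

There is one attempt and no reset: what is moved stays moved. The work goes in short steps, Python scripts to look and compute and a shell command to move; the robot and the scene stay as the last step left them, time stands still between calls to the robot, and variables do not carry over. Pictures are saved under pics/ and viewed, at most 10 in all, crops included, and the job is handed in when it is done.

```bash
mkdir -p pics; cat > h.py <<'E'
import numpy as np, cv2
from plant import *
def ray(cam,px):
    m=camera_model(cam);f=240/np.tan(np.radians(m["fov_y"])/2)
    K=np.array([[f,0,m["cx"]],[0,f,m["cy"]],[0,0,1.]])
    u=cv2.undistortPoints(np.array([[px]],float),K,np.array(m["D"],float))[0,0]
    P=np.array(m["pose"]);d=P[:3,:3]@np.array([u[0],-u[1],-1]);return P[:3,3],d/np.linalg.norm(d)
def at_z(cam,px,z):
    o,d=ray(cam,px);return o+d*(z-o[2])/d[2]
def proj(cam,p):
    m=camera_model(cam);f=240/np.tan(np.radians(m["fov_y"])/2)
    K=np.array([[f,0,m["cx"]],[0,f,m["cy"]],[0,0,1.]]);P=np.array(m["pose"])
    q=P[:3,:3].T@(np.array(p,float)-P[:3,3]);q=q*[1,-1,-1]
    return cv2.projectPoints(q.reshape(1,3),np.zeros(3),np.zeros(3),K,np.array(m["D"],float))[0][0,0]
def save(n,im): cv2.imwrite("pics/"+n,im[:,:,::-1])
E
python3 - <<'E'
from h import *
np.set_printoptions(precision=1,suppress=True)
for c in("top","side"):
    save(c+"0.png",capture(c)); print(c,np.array(camera_model(c)["pose"])[:3,3])
    for t,z in(("grinder",0),("well_rim",112),("dial_grip",84),("seat",83),("cup",0),("jar",0),("mug2",0),("mug",0),("sugar_bowl",0)):
        for r in pinpoint(c,t)[:3]: print(c,t,round(r["score"],2),np.array(r["location"]),at_z(c,r["location"],z))
E
```

```text
top [ 451.4   75.  1091.2]
top grinder 0.61 [291.9 308.9] [385.5 139.2   0. ]
top grinder 0.59 [365.6 212.5] [593.8 -29.6   0. ]
top well_rim 0.96 [287.1 311.6] [387.2 142.2 112. ]
top well_rim 0.82 [371.6 206.2] [591.6 -31.4 112. ]
top dial_grip 0.86 [363.3 264.4] [476.5 -13.1  84. ]
top dial_grip 0.7 [475.4 234.4] [ 531.5 -246.4   84. ]
top dial_grip 0.37 [482.1 324.1] [ 348.4 -250.9   84. ]
top seat 0.96 [367.4 205.9] [596.6 -25.9  83. ]
top seat 0.84 [288.1 309.9] [388.7 142.1  83. ]
top seat 0.41 [231.8 175.5] [668.1 253.1  83. ]
top cup 0.96 [475.8 235.2] [ 536.4 -274.     0. ]
top jar 0.73 [228.4 251.2] [515.8 277.1   0. ]
top mug2 0.91 [482.8 323.3] [ 341.5 -279.7    0. ]
top mug2 0.62 [476.8 162.6] [ 701.  -285.9    0. ]
top mug 0.91 [482.8 323.3] [ 341.5 -279.7    0. ]
top mug 0.62 [476.8 162.6] [ 701.  -285.9    0. ]
top sugar_bowl 0.59 [231.4 172.8] [692.1 268.6   0. ]
top sugar_bowl 0.24 [160.1 262.4] [494.9 430.2   0. ]
side [162.3 750.4 536. ]
side grinder 0.84 [351.3 331.5] [390.4 147.6   0. ]
side grinder 0.59 [302.2 259.1] [600.8 -35.6   0. ]
side well_rim 0.84 [358.  281.7] [387.  145.4 112. ]
side well_rim 0.66 [302.1 221.7] [589.6 -12.2 112. ]
side dial_grip 0.77 [348.7 248.5] [469.3  -1.4  84. ]
side seat 0.93 [304.7 230.9] [590.1 -25.8  83. ]
side seat 0.74 [355.6 297.3] [386.3 152.2  83. ]
side cup 0.89 [365.5 227.3] [ 535.9 -274.7    0. ]
side jar 0.94 [255.6 348.3] [518.7 275.1   0. ]
side mug2 0.88 [309.4 213.6] [ 711.1 -271.8    0. ]
side mug2 0.6 [435.4 242.7] [ 344.7 -287.1    0. ]
side mug 0.88 [309.4 213.6] [ 711.1 -271.8    0. ]
side mug 0.6 [435.4 242.7] [ 344.7 -287.1    0. ]
side sugar_bowl 0.7 [183.6 316.8] [689.5 272.4   0. ]
```

View pics/top0.png

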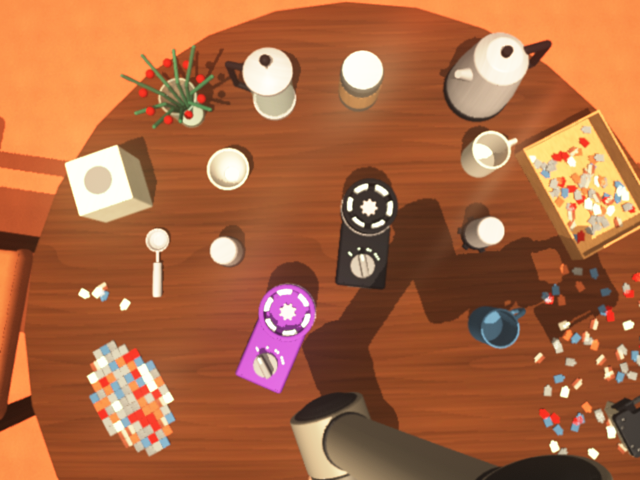

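View pics/side0.png

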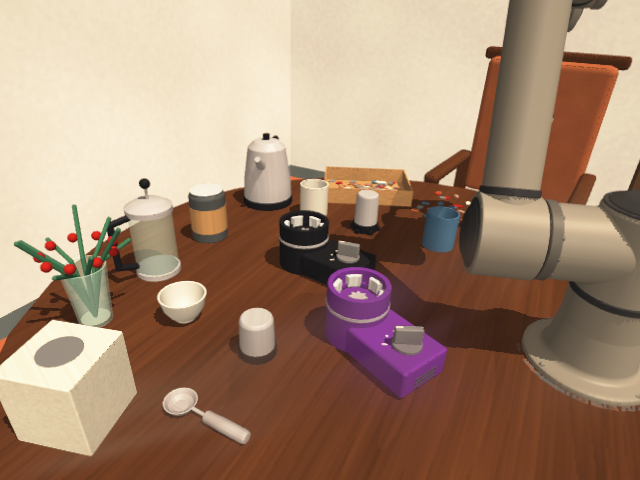

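The tall black-collared cup is right of the black grinder (top 484,232; side 366,212). The jar, left (226,250), is lower and has no lugs. The black grinder (368,207), not the purple one (288,312), is the target. An enlarged crop should confirm this and show the dial and lugs.

```bash
python3 - <<'E'
from h import *
np.set_printoptions(precision=1,suppress=True)
t=cv2.imread("pics/top0.png");s=cv2.imread("pics/side0.png")
c=lambda im,x,y,w,h,W,H:cv2.resize(im[y:y+h,x:x+w],(W,H),interpolation=cv2.INTER_CUBIC)
A=np.vstack([c(t,440,195,80,60,400,300),c(s,330,180,80,60,400,300)])
B=c(t,325,170,80,120,400,600)
cv2.imwrite("pics/crop0.png",np.hstack([A,B]))
def tri(a,b):
    (o1,d1),(o2,d2)=ray("top",a),ray("side",b)
    M=[np.eye(3)-np.outer(d,d) for d in(d1,d2)]
    return np.linalg.solve(M[0]+M[1],M[0]@o1+M[1]@o2)
acc={}
for k in range(5):
    for cam in("top","side"):
        capture(cam)
        for n in("well_rim","dial_grip","cup","seat"):
            for r in pinpoint(cam,n):
                z=dict(well_rim=112,dial_grip=84,cup=0,seat=83)[n];p=at_z(cam,r["location"],z)
                if np.hypot(*(p[:2]-dict(well_rim=(592,-28),seat=(592,-28),dial_grip=(474,-8),cup=(536,-274))[n]))<25: acc.setdefault((n,cam),[]).append(np.r_[r["location"],p[:2]])
for k,v in acc.items(): print(k,len(v),np.mean(v,0),np.std(v,0))
for n in("well_rim","dial_grip","cup","seat"):
    print(n,tri(np.mean(acc[n,"top"],0)[:2],np.mean(acc[n,"side"],0)[:2]))
print(get_obs()["time"])
E
```

```text
('well_rim', 'top') 5 [369.6 204.7 594.7 -27.5] [1.1 1.6 3.1 2.1]
('dial_grip', 'top') 4 [364.4 265.  475.2 -15.3] [1.4 1.1 2.2 2.9]
('cup', 'top') 5 [ 475.1  233.8  539.6 -272.6] [0.8 2.2 5.  2. ]
('seat', 'top') 4 [367.7 207.8 592.6 -26.4] [1.2 1.9 3.8 2.5]
('well_rim', 'side') 2 [301.3 221.8 591.  -11.1] [0.5 1.2 2.  5.6]
('dial_grip', 'side') 5 [347.2 249.  471.2   2.3] [1.1 1.3 2.5 5.5]
('cup', 'side') 5 [ 362.9  227.9  540.6 -267.5] [1.6 1.2 2.3 8.9]
('seat', 'side') 5 [306.9 230.3 587.3 -31.2] [0.9 0.6 3.2 1.5]
well_rim [597.8 -27.4 103.2]
dial_grip [476.9 -15.7  73.5]
cup [ 541.1 -272.9   -2.5]
seat [589.3 -27.7  84.4]
3.5
```

View pics/crop0.png

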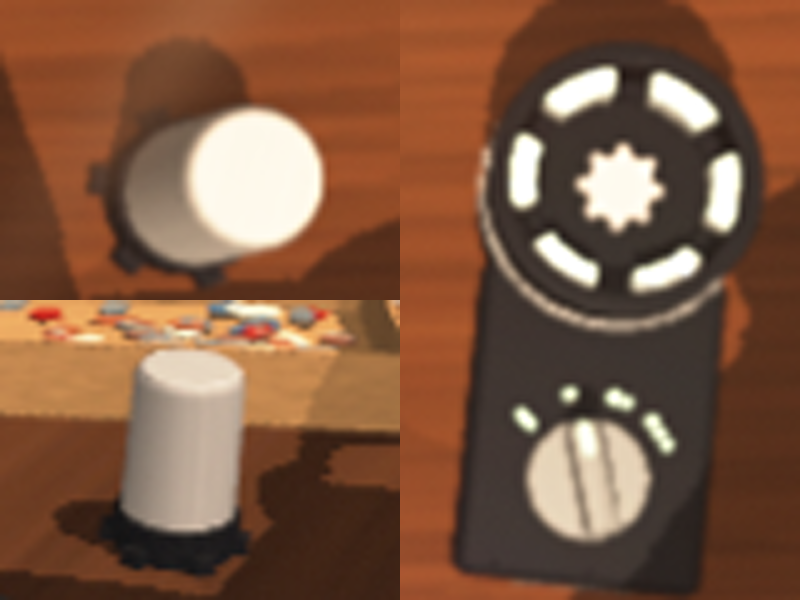

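The crop shows the lugged cup (black lugs at crop 97,178; 125,265; 208,275) and the dial pointer at the one-dot mark (crop 582,440). I'll refine yaw and centres from the stored picture, which costs no robot time.

```bash
python3 - <<'E'
from h import *
from scipy.optimize import least_squares
np.set_printoptions(precision=3,suppress=True)
t=cv2.imread("pics/top0.png");g=t.min(2)
sub=np.zeros_like(g);sub[178:232,340:400]=(g[178:232,340:400]>150)
n,l,st,ce=cv2.connectedComponentsWithStats(sub)
P=[];
for i in range(1,n):
    if st[i,4]>12: p=at_z("top",ce[i],102);P.append(p[:2]);print(st[i,4],ce[i],p[:2])
P=np.array(P);c=np.median(P,0)
d=[np.hypot(*(p-c)) for p in P];R=P[np.array(d)>25]
f=lambda v:np.hypot(*(R-v[:2]).T)-v[2]
s=least_squares(f,[*c,41]);print("ring",s.x,s.fun)
a=np.arctan2(*(R-s.x[:2]).T[::-1]);print("slot phase mod60",np.angle(np.mean(np.exp(6j*(a-np.pi/6))))/6)
cr=lambda x,y,ox,oy:(ox+(x+.5)/5-.5,oy+(y+.5)/5-.5)
for nm,q in(("deckL",[(488,270),(455,570)]),("deckR",[(722,300),(697,590)])):
    q=[at_z("top",cr(*p,325,170),58)[:2] for p in q];print(nm,q,np.arctan2(*(q[0]-q[1])[::-1]))
print("dial disc",at_z("top",cr(588,478,325,170),64))
print("pointer",at_z("top",cr(583,440,325,170),90))
b=np.zeros_like(g);b[210:250,470:510]=g[210:250,470:510]>195
n,l,st,ce=cv2.connectedComponentsWithStats(b);i=1+np.argmax(st[1:,4]);top=at_z("top",ce[i],105);print("cup top",st[i],ce[i],top)
e=[at_z("top",(ce[i][0]+dx,ce[i][1]),105)[1] for dx in(-st[i,2]/2,st[i,2]/2)];print("dia",e[0]-e[1])
for q in[(97,178),(125,265),(208,275)]:
    p=at_z("top",cr(*q,440,195),5);v=p-top;print("lug",p[:2],np.hypot(*v[:2]),np.arctan2(v[1],v[0]),"mod",(np.arctan2(v[1],v[0])+np.pi/6)%(np.pi/3)-np.pi/6)
E
```

```text
81 [360.778 187.802] [631.215 -11.894]
83 [381.024 189.952] [625.724 -52.82 ]
68 [349.353 203.632] [599.434  12.348]
175 [368.577 206.971] [591.583 -26.273]
81 [389.321 207.963] [588.447 -68.169]
58 [357.776 221.5  ] [562.653  -3.427]
61 [378.    223.607] [557.282 -44.042]
ring [594.275 -27.977  40.333] [-0.043 -0.255  0.321  0.28  -0.3   -0.003]
slot phase mod60 -0.12994625794012435
deckL [array([ 559.493, -142.689]), array([ 434.086, -123.278])] -0.15356621740068557
deckR [array([ 544.108, -241.587]), array([ 422.662, -224.71 ])] -0.13808298251591877
dial disc [ 470.666 -179.416   64.   ]
pointer [ 485.656 -171.656   90.   ]
cup top [478 218  26  26 523] [490.811 230.375] [ 537.121 -271.702  105.   ]
dia 53.33018264186032
lug [ 548.132 -235.321] 38.01054797325349 1.2769131780417533 mod 0.22971562684515556
lug [ 509.156 -245.842] 38.088748505956254 2.3952892536044055 mod 0.3008941512112101
lug [ 503.667 -282.803] 35.24742456341968 -2.8212008546901086 mod 0.32039179889968417
```

```bash
cat >> h.py <<'E'
from scipy.spatial.transform import Rotation as Rn
def st():
    o=get_obs();R=Rn.from_euler("xyz",o["tcp_rot"]).as_matrix()
    return o,R
def goto(p,yaw=None,pre=True):
    "tool x along yaw, z down; prints turn (units) first, then shift (units) in the turned frame"
    o,R=st()
    cur=np.arctan2(R[1,0],R[0,0])
    if yaw is None: yaw=cur
    T=np.array([[np.cos(yaw),np.sin(yaw),0],[np.sin(yaw),-np.cos(yaw),0],[0,0,-1.]])
    w=Rn.from_matrix(R.T@T).as_rotvec(degrees=True)/4
    print("t %.2f"%o["time"],"pos",np.round(o["tool_pos"],1),"yaw %.3f q6 %.2f F"%(cur,o["joint_positions"][5]),np.round(o["contact_force"],1),"w",round(o["grip_width"],1))
    print("turn",np.round(w,2),"then shift",np.round(T.T@(np.array(p)-o["tool_pos"])/30,2))
E
python3 - <<'E'
from h import *
np.set_printoptions(precision=3,suppress=True)
cr=lambda x,y,ox,oy:(ox+(x+.5)/5-.5,oy+(y+.5)/5-.5)
for nm,q in(("deckL",[(88,270),(55,570)]),("deckR",[(322,300),(297,590)])):
    q=[at_z("top",cr(*p,325,170),58)[:2] for p in q];print(nm,q,np.arctan2(*(q[0]-q[1])[::-1]))
print("dial disc",at_z("top",cr(188,478,325,170),64))
from scipy.optimize import least_squares
L=np.array([at_z("top",cr(*q,440,195),5)[:2] for q in[(97,178),(125,265),(208,275)]])
th=np.array([1.2,1.2+np.pi/3,1.2+np.pi*2/3])+0.08
m=lambda v:v[:2]+38*np.c_[np.cos(th+v[2]),np.sin(th+v[2])]
s=least_squares(lambda v:np.r_[(m(v)-L).ravel()],[538,-272,0]);print("cup",s.x,s.fun,"phase",(s.x[2]+1.28+np.pi/6)%(np.pi/3)-np.pi/6)
for y in(0.17,0.17+np.pi): goto((475,-13.5,200),y)
E
```

```text
deckL [array([564.051,  25.993]), array([438.869,  43.619])] -0.13988455754383167
deckR [array([548.699, -72.018]), array([427.727, -56.909])] -0.12426052390229346
dial disc [475.442 -12.545  64.   ]
cup [ 538.972 -271.796    0.071] [-0.883  0.612  1.835 -0.243 -0.952 -0.37 ] phase 0.30404051027203816
t 3.50 pos [ 232.1 -470.9  226.7] yaw 0.458 q6 -0.15 F [-1.1 -0.3  0.1] w 91.8
turn [0.   0.   4.12] then shift [ 10.56 -13.66   0.89]
t 3.50 pos [ 232.1 -470.9  226.7] yaw 0.458 q6 -0.15 F [-1.1 -0.3  0.1] w 91.8
turn [ -0.     0.   -40.88] then shift [-10.56  13.66   0.89]
```

```bash
python3 -m pendant '[0,0,0,0,0,1,0, 0,0,0,0,0,1,0, 0,0,0,0,0,1,0, 0,0,0,0,0,1,0, 0.4,-0.6,0,0,0,0.12,0, 0.8,-1,0,0,0,0,0, 0.8,-1,0,0,0,0,0, 0.8,-1,0,0,0,0,0, 0.8,-1,0,0,0,0,0, 0.8,-1,0,0,0,0,0, 0.8,-1,0,0,0,0,0, 0.8,-1,0,0,0,0,0]'; python3 -m pendant '[0.8,-1,0,0,0,0,0, 0.8,-1,0,0,0,0,0, 0.8,-1,0.2,0,0,0,0, 0.8,-1,0.2,0,0,0,0, 0.8,-1,0.2,0,0,0,0, 0.8,-0.9,0.2,0,0,0,0, 0.4,-0.6,0.1,0,0,0,0,0,0,0,0,0,0,0]'; python3 -c "
from h import *
goto((475.4,-12.5,70),0.17)"
```

```text
time: 4.7
tool_pos: [371.2, -214.3, 226.9]
tcp_rot: [3.141, -0.0, 0.17]
contact_force: [0.5, 0.6, -0.4]
grip_width: 45.8
finger_force: 0.0
time: 5.5
tool_pos: [491.9, 5.2, 199.1]
tcp_rot: [-3.141, 0.001, 0.174]
contact_force: [-0.2, -0.2, -1.0]
grip_width: 46.0
finger_force: 0.0
t 5.50 pos [491.9   5.2 199.1] yaw 0.174 q6 1.25 F [-0.2 -0.2 -1. ] w 46.0
turn [-0.01  0.01  0.05] then shift [-0.64  0.49  4.3 ]
```

```bash
python3 -m pendant '[-0.64,0.49,0.3,0,0,0,0, 0,0,1,0,0,0,0, 0,0,1,0,0,0,0, 0,0,1,0,0,0,0, 0,0,0.6,0,0,0,0, 0,0,0.4,0,0,0,0, 0,0,0,0,0,0,0.2, 0,0,0,0,0,0,0.6, 0,0,0,0,0,0,0.8]'; python3 - <<'E'
from h import *
goto((475.4,-12.5,70),0.17); save("top1.png",capture("top"));s=capture("side")
t=capture("top")
save("c1.png",np.hstack([cv2.resize(t[220:300,320:400],(400,400)),cv2.resize(s[200:280,300:380],(400,400))]))
E
```

```text
time: 6.4
tool_pos: [475.6, -15.3, 71.7]
tcp_rot: [3.141, -0.002, 0.17]
contact_force: [0.1, -0.1, 0.0]
grip_width: 26.5
finger_force: 0.0
t 6.40 pos [475.6 -15.3  71.7] yaw 0.170 q6 1.21 F [ 0.1 -0.1  0. ] w 26.5
turn [ 0.01 -0.02 -0.  ] then shift [ 0.01 -0.09  0.06]
```

View pics/c1.png

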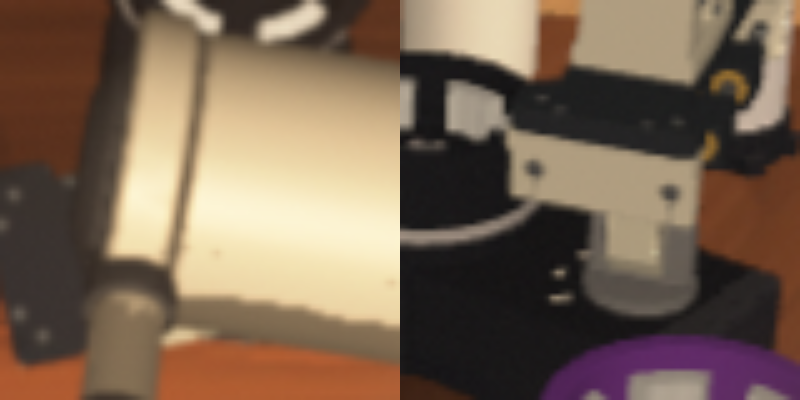

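The side crop shows the fingers around the dial bar (crop 640,240). Closing and turning.

```bash
python3 -m pendant '[0,-0.08,0.05,0,0,0,0.8, 0,0,0,0,0,0,1, 0,0,0,0,0,0,1, 0,0,0,0,0,0,1]'; python3 -m pendant '[0,0,0,0,0,0.8,1, 0,0,0,0,0,0.8,1, 0,0,0,0,0,0.8,1, 0,0,0,0,0,0.8,1, 0,0,0,0,0,0.8,1, 0,0,0,0,0,0.8,1, 0,0,0,0,0,0.8,1, 0,0,0,0,0,0.8,1, 0,0,0,0,0,0.8,1, 0,0,0,0,0,0.8,1,0,0,0,0,0,0.8,1, 0,0,0,0,0,0,1]';  python3 -c "
from h import *
goto((475.4,-12.5,70),-0.43);print(get_obs()['moment'])"
```

```text
time: 6.95
tool_pos: [474.9, -11.1, 71.5]
tcp_rot: [-3.14, -0.002, 0.17]
contact_force: [-5.2, 8.0, 18.2]
grip_width: 12.9
finger_force: 30.0
time: 8.15
tool_pos: [474.9, -10.9, 71.5]
tcp_rot: [-3.139, -0.001, -0.446]
contact_force: [-4.2, 9.9, 17.5]
grip_width: 12.5
finger_force: 30.0
t 8.15 pos [474.9 -10.9  71.5] yaw -0.446 q6 1.83 F [-4.2  9.9 17.5] w 12.5
turn [-0.04 -0.02 -0.23] then shift [0.04 0.04 0.05]
[1.68471563 0.89617052 0.06230709]
```

```bash
python3 -m pendant '[0,0,0,0,0,0,0.3, 0,0,0,0,0,0,0, 0,0,-0.5,0,0,0,0, 0,0,-1,0,0,0,0, 0,0,-1,0,0,0,-0.5, 0,0,-1,0,0,0,-1, 0,0,-0.5,0,0,0,-1]';  python3 -c "
from h import *
goto((538.5,-272,180),-0.446)"
```

```text
time: 8.85
tool_pos: [475.6, -12.9, 191.8]
tcp_rot: [-3.141, -0.004, -0.444]
contact_force: [-0.3, -0.1, -0.3]
grip_width: 63.6
finger_force: 0.0
t 8.85 pos [475.6 -12.9 191.8] yaw -0.444 q6 1.83 F [-0.3 -0.1 -0.3] w 63.6
turn [-0.01 -0.06  0.02] then shift [5.62 6.89 0.39]
```

```bash
python3 -m pendant '[0.75,0.92,0,0,0,0,-1, 0.75,0.92,0,0,0,0,-1, 0.75,0.92,0,0,0,0,-1, 0.75,0.92,0,0,0,0,-1, 0.75,0.92,0,0,0,0,-1, 0.75,0.92,0.1,0,0,0,-1, 0.75,0.92,0.1,0,0,0,-1, 0.35,0.43,0.1,0,0,0,-1, 0,0,0,0,0,0,-1,0,0,0,0,0,0,-1]'; python3 - <<'E'
from h import *
goto((538.5,-272,61),-0.446)
t=capture("top");s=capture("side");goto((538.5,-272,61),-0.446)
save("c2.png",np.hstack([cv2.resize(t[220:300,320:400],(400,400),interpolation=2),cv2.resize(s[160:240,325:405],(400,400),interpolation=2)]))
E
```

```text
time: 9.85
tool_pos: [537.3, -270.0, 179.8]
tcp_rot: [-3.141, 0.001, -0.444]
contact_force: [0.1, -0.0, 1.0]
grip_width: 92.2
finger_force: 0.0
t 9.85 pos [ 537.3 -270.   179.8] yaw -0.444 q6 1.42 F [ 0.1 -0.   1. ] w 92.2
turn [-0.01  0.02  0.02] then shift [0.07 0.04 3.96]
t 9.95 pos [ 537.6 -269.4  180.4] yaw -0.443 q6 1.42 F [-0.2  0.4  0.2] w 91.5
turn [-0.    0.01  0.04] then shift [0.07 0.07 3.98]
```

View pics/c2.png

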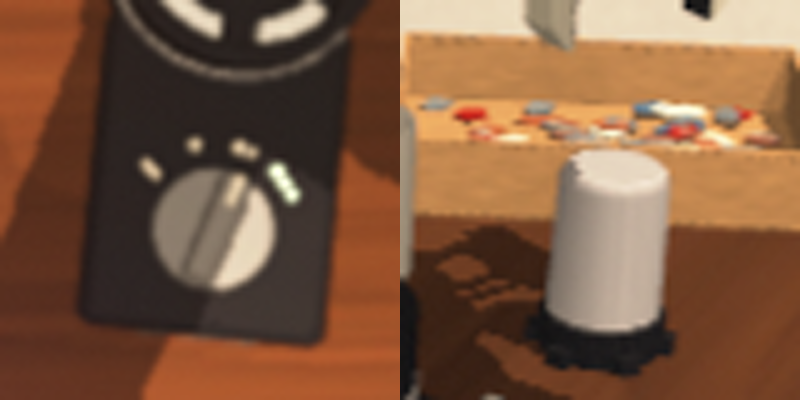

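The dial pointer (crop 235,190) points at the two-dot mark (245,148). The gripper is above the cup, so I'll descend and grasp.

```bash
python3 -m pendant '[0.07,0.05,1,0,0,0,-1, 0,0,1,0,0,0,-1, 0,0,1,0,0,0,-1, 0,0,0.6,0,0,0,-1, 0,0,0.37,0,0,0,-1, 0,0,0,0,0,0,-0.6, 0,0,0,0,0,0,-0.3, 0,0,0,0,0,0,0, 0,0,0,0,0,0,0.4, 0,0,0,0,0,0,1, 0,0,0,0,0,0,1]';  python3 -c "
from h import *
goto((538.5,-272,61),-0.446)"
```

```text
time: 11.05
tool_pos: [539.6, -273.0, 62.2]
tcp_rot: [-3.141, -0.002, -0.444]
contact_force: [-0.4, 2.5, 5.7]
grip_width: 59.4
finger_force: 30.1
t 11.05 pos [ 539.6 -273.    62.2] yaw -0.444 q6 1.42 F [-0.4  2.5  5.7] w 59.4
turn [-0.   -0.03  0.02] then shift [-0.05 -0.02  0.04]
```

```bash
python3 -m pendant '[0,0,-0.5,0,0,0,1, 0,0,-1,0,0,0,1, 0,0,-1,0,0,0,1, 0,0,-1,0,0,0.75,1, 0,0,-0.9,0,0,0.75,1, 0,0,0,0,0,0.75,1, 0,0,0,0,0,0.75,1, 0,0,0,0,0,0.75,1, 0,0,0,0,0,0.75,1, 0,0,0,0,0,0.75,1, 0,0,0,0,0,0.75,1]';  python3 -c "
from h import *
goto((594.3,-28,195),-0.864)"
```

```text
time: 12.15
tool_pos: [538.4, -273.0, 192.4]
tcp_rot: [3.141, 0.001, -0.865]
contact_force: [0.2, -0.0, -3.1]
grip_width: 59.1
finger_force: 30.0
t 12.15 pos [ 538.4 -273.   192.4] yaw -0.865 q6 1.84 F [ 0.2 -0.  -3.1] w 59.1
turn [ 0.01  0.02 -0.02] then shift [-5.   -6.72 -0.09]
```

```bash
python3 -m pendant '[-0.3,-0.4,-0.1,0,0,0,1, -0.6,-0.8,0,0,0,0,1, -0.6,-0.8,0,0,0,0,1, -0.6,-0.8,0,0,0,0,1, -0.6,-0.8,0,0,0,0,1, -0.6,-0.8,0,0,0,0,1, -0.6,-0.8,0,0,0,0,1, -0.6,-0.8,0,0,0,0,1, -0.4,-0.5,0,0,0,0,1, -0.1,-0.22,0,0,0,0,1, 0,0,0,0,0,0,1]'; python3 - <<'E'
from h import *
goto((594.3,-28,195),-0.864)
t=capture("top");s=capture("side")
print(proj("side",(594.3,-28,133)),proj("side",(594.3,-28,112)))
save("c3.png",np.hstack([cv2.resize(t[165:245,330:410],(400,400),interpolation=2),cv2.resize(s[170:270,260:360],(400,400),interpolation=2)]))
E
```

```text
time: 13.25
tool_pos: [594.6, -26.9, 196.0]
tcp_rot: [3.141, 0.0, -0.861]
contact_force: [0.5, -0.2, -2.4]
grip_width: 59.3
finger_force: 30.0
t 13.25 pos [594.6 -26.9 196. ] yaw -0.861 q6 2.26 F [ 0.5 -0.2 -2.4] w 59.3
turn [0.   0.   0.05] then shift [0.02 0.03 0.03]
[303.92243048 210.09298486] [303.76467408 218.61339054]
```

View pics/c3.png

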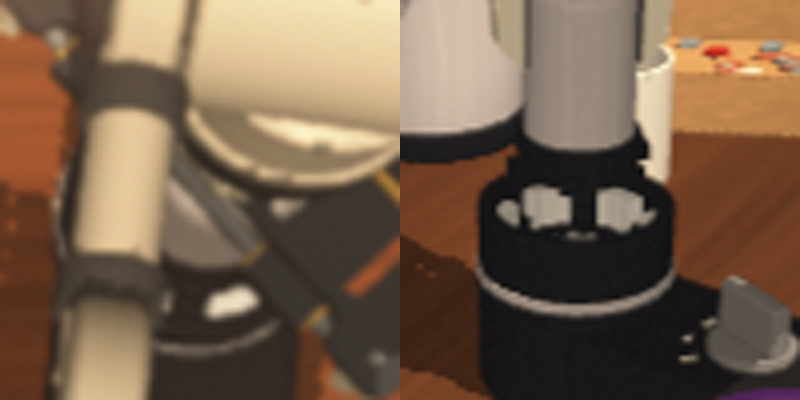

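Side crop: the collar is centred over the well mouth (cup axis column about 580, rim about 577). Going down gently.

```bash
python3 -m pendant '[0.02,0.03,0.4,0,0,0,1, 0,0,0.4,0,0,0,1, 0,0,0.2,0,0,0,1, 0,0,0.1,0,0,0,1, 0,0,0.1,0,0,0,1, 0,0,0.05,0,0,0,1]'; python3 -c "
from h import *
goto((594.3,-28,164),-0.864)"; python3 -m pendant '[0,0,0.1,0,0,0,1, 0,0,0,0,0,0,1]'; python3 -c "
from h import *
goto((594.3,-28,164),-0.864);print(get_obs()['moment'])"
```

```text
time: 13.95
tool_pos: [594.3, -29.1, 158.3]
tcp_rot: [3.141, 0.0, -0.863]
contact_force: [0.2, -1.4, -2.8]
grip_width: 59.6
finger_force: 30.0
t 13.95 pos [594.3 -29.1 158.3] yaw -0.863 q6 2.26 F [ 0.2 -1.4 -2.8] w 59.6
turn [0.   0.   0.01] then shift [-0.03 -0.02 -0.19]
time: 14.15
tool_pos: [594.2, -29.0, 155.3]
tcp_rot: [3.141, 0.0, -0.863]
contact_force: [-0.5, -0.6, -2.3]
grip_width: 59.2
finger_force: 30.0
t 14.15 pos [594.2 -29.  155.3] yaw -0.863 q6 2.26 F [-0.5 -0.6 -2.3] w 59.2
turn [0.01 0.   0.01] then shift [-0.02 -0.02 -0.29]
[ 0.08733288  0.0363269  -0.03583623]
```

No contact at the ledge height: the lugs are in the slots. Now pressing down.

```bash
python3 -m pendant '[0,0,0.1,0,0,0,1, 0,0,0.1,0,0,0,1, 0,0,0.1,0,0,0,1, 0,0,0.05,0,0,0,1, 0,0,0,0,0,0,1]'; python3 -m pendant '[0,0,0.05,0,0,0,1, 0,0,0,0,0,0,1]'
```

```text
time: 14.65
tool_pos: [594.6, -29.0, 146.1]
tcp_rot: [-3.141, -0.001, -0.863]
contact_force: [-2.8, 0.7, 6.0]
grip_width: 59.2
finger_force: 30.1
time: 14.85
tool_pos: [594.6, -29.1, 145.2]
tcp_rot: [-3.141, -0.001, -0.863]
contact_force: [-3.7, -0.0, 7.9]
grip_width: 59.4
finger_force: 30.1
```

```bash
python3 -m pendant '[0,0,0.06,0,0,0,1, 0,0,0,0,0,0,1]'; python3 -m pendant '[0,0,0.05,0,0,0,1, 0,0,0,0,0,0,1, 0,0,0,0,0,0,1]'
```

```text
time: 15.05
tool_pos: [594.7, -29.1, 145.1]
tcp_rot: [-3.14, -0.003, -0.863]
contact_force: [-7.4, 1.0, 19.0]
grip_width: 59.5
finger_force: 30.2
time: 15.35
tool_pos: [594.8, -29.2, 145.0]
tcp_rot: [-3.139, -0.004, -0.863]
contact_force: [-9.4, 0.9, 26.1]
grip_width: 59.6
finger_force: 30.3
```

The hard stop is reached: force rises without further travel. One last look before handing in.

```bash
python3 - <<'E'
from h import *
s=capture("side");goto((594.3,-28,145),-0.863)
save("c4.png",cv2.resize(s[150:300,250:450],(800,600),interpolation=2))
E
```

```text
t 15.40 pos [594.8 -29.2 145. ] yaw -0.863 q6 2.26 F [-9.6  1.6 27.1] w 58.9
turn [-0.03 -0.05  0.  ] then shift [-0.04 -0.01 -0.  ]
```

View pics/c4.png

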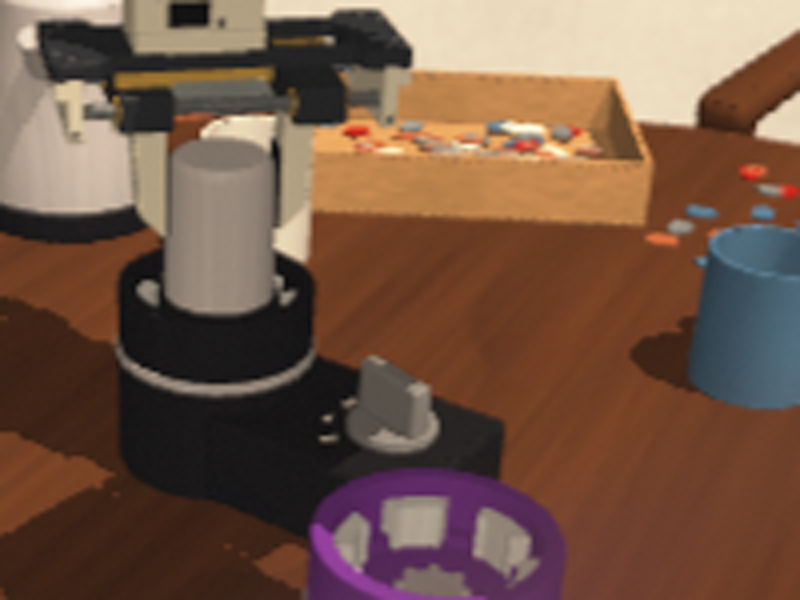

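The picture shows the cup's collar fully inside the well, with the steel body at (220,230) upright in the fingers. The dial at (395,395) is still turned. Handing in.

```bash
python3 -c "
from plant import *
print(close_job())"
```

```text
the job is handed in; nothing more can be done
None
```

I handed the job in at 15.4 s with the dial at two dots and the cup upright in the well, lugs in the slots, gripped and pressed to the hard stop at about 27 N; I inferred that the grinder runs from the force and depth, since I had no direct reading of the switch.

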